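Pack the reagent bottles back into their graded kit tray

ROBOT

A 6-joint arm with a two-finger parallel gripper is mounted at the origin on the work surface. World frame = base frame: x ahead of the robot, y to its left, z up, the work surface at z = 0. Lengths are in mm, angles in degrees, forces in N, time in s.
With the tool pointing down it reaches from about 425 to 950 mm from the base axis. Payload 3.5 kg.
Tool frame: the origin (TCP) lies at the very end of the fingers, on their centre line; the grasp point (between the pads) lies 19 mm behind it; z points along the fingers, y is the direction in which the jaws open and shut (so a half turn about z gives the same grasp; the last joint's range is limited). The gripper opens to 85 mm and grips with 20 to 120 N. Pads are 22 mm wide; open, the fingers measure 114 mm over their backs; the gripper's body (76 mm by 85 mm) begins 54 mm behind the grasp point. The pads swing forward as they close: fully open they stand 13 mm farther back than shut.
Start: joints at [-82.277, 16.404, 90.338, -0, 73.258, -8.594], TCP at [189.676, -647.788, 231.325] pointing down, gripper open.
Joint ranges: [-158.93, 158.93], [-51.34, 127.21], [12.03, 142.37], [-87.48, 267.48], [13.55, 161.25], [-162.69, 162.69]. Speed limits (degrees/s): [159.86, 159.86, 180, 180, 180, 180].

INTERFACE

Orientations are given as a 3x3 rotation matrix whose columns are the frame's x, y, z axes.
In Python, from bench import * gives the robot as it stands.
- The arm moves only by the shell command python3 -m inch 'ROWS' [FORCE]. ROWS is JSON, a list of rows, each a list of 3 entries, a list of its own where there are three numbers: the opening, from 0 (shut) to 1 (fully open), then the shift along the world's x, y, z in mm, then the turn, a rotation vector about the world's x, y, z in rad. In form: [[fingers, [tx, ty, tz], [ax, ay, az]], ...]. A call has 1 to 12 rows; each row shifts and turns the commanded pose from where the row before left it; what a row does not reach is not made up. A row lasts 1/12 s, in which the tool goes at most 41.7 mm and 7.16 degrees, less where a joint would pass 70% of its speed; a pose out of reach is approached as far as the arm can. A call is refused whole if a number of a shift passes 41.7 or a number of a turn 0.125, either way. A call with a gripper value outside its range is refused whole. The fingers move at their own pace and stop on an object; FORCE is the grip in N (left out, the last holds). Time passes only in rows, so rows that do not move let the fingers close. It gives the time, the measured TCP pose, the force and the opening at its end, in the units of the state.
- get_state(): the state, without advancing time (a new reading comes with each control period).
- get_image(name): name is "scene" or "top" or "wrist"; returns (picture, depth): 400x640x3 uint8, red, green, blue; 400x640 float32, mm along the optical axis (not along the pixel's ray), 0 where there is no reading.
- camera_info(name): a dict with "mtx" (3x3 intrinsics, pixels), "k1" (the pictures are not rectified: a ray, as slopes to the right and down, at radius r is drawn at 1 + k1 r^2 times it, then the intrinsics apply), "rvec" (rotation vector, rad) and "tvec" (3), from world to camera coordinates, as OpenCV has them. Camera axes: x right, y down, z forward; pixel columns grow to the right and rows downward; lengths in mm; the calibration is good to about 2 mm. A picture is of the moment at which its call begins: read the wrist's pose just before it. camera_info takes no time and is no camera call; for the wrist camera it gives the pose at the moment of the call.
- finish_job(): hands the job in, once; it reports no verdict.
The state is a dict: "time": time; "joints": joint angles; "qvel": joint speeds; "tau": joint torques, N m; "eef_pos": TCP position; "orientation": TCP orientation; "wrist_force": force on the tool from outside, world axes, zero at the start; "moment": the same for the moment, N m; "width": opening from 0.0 (shut) to 1.0 (fully open).
Only numpy, scipy, OpenCV 4.12 (cv2) and the standard library are available. Lean on these libraries where they do the work, as an engineer would, in place of code of your own. Each camera call takes 0.05 s, during which the arm holds its last target.

TASK

Put the four purple-capped reagent bottles from the shallow steel tray back into the dark foam kit tray, each in the well cut for its size, so that they stand in a row from smallest to largest. Set each one down upright and fully seated, without dropping or knocking any over, let go of them all, and leave the timer and the blue tube rack where they are.

Things in the scene. Friction and masses are not known exactly. Their poses are not given: they have to be found in the camera images.
- bottle24_mid (a point): Centre (half-way up) of the smallest reagent bottle: round, off-white, purple screw cap, 24 mm across, 60 mm tall, about 30 g. Body straight up to 36 mm above its underside, shoulder narrowing to 41 mm, short neck; cap 18 mm across fills the top 15 mm. Stands upright in the shallow steel work tray, underside 4 mm above the bench. z along its axis, up.
- bottle36_mid (a point): Centre (half-way up) of the second smallest reagent bottle: round, off-white, purple screw cap, 36 mm across, 76 mm tall, about 75 g. Body straight up to 47 mm above its underside, shoulder narrowing to 54 mm, short neck; cap 24 mm across fills the top 18 mm. Stands upright in the shallow steel work tray, underside 4 mm above the bench. z along its axis, up.
- bottle48_mid (a point): Centre (half-way up) of the second largest reagent bottle: round, off-white, purple screw cap, 48 mm across, 98 mm tall, about 160 g. Body straight up to 64 mm above its underside, shoulder narrowing to 74 mm, short neck; cap 30 mm across fills the top 20 mm. Stands upright in the shallow steel work tray, underside 4 mm above the bench. z along its axis, up.
- bottle61_mid (a point): Centre (half-way up) of the largest reagent bottle: round, off-white, purple screw cap, 61 mm across, 120 mm tall, about 320 g. Body straight up to 78 mm above its underside, shoulder narrowing to 92 mm, short neck; cap 38 mm across fills the top 24 mm. Stands upright in the shallow steel work tray, underside 4 mm above the bench. z along its axis, up.
- well35 (a point): Centre of the floor of the narrowest round well of the fixed kit tray, 35 mm across, for the smallest bottle. Floor 12 mm above the bench, well 18 mm deep, bevelled mouth. Tray: dark foam (pale in the wells), 272 x 100 mm, 30 mm high, in a white shell, turned any way round; x runs along its row of wells, which widen toward +x.
- well47 (a point): Centre of the floor of the second narrowest round well of the fixed kit tray, 47 mm across, for the second smallest bottle. Floor 12 mm above the bench, well 18 mm deep, bevelled mouth. x along the row toward the wider wells, z up.
- well59 (a point): Centre of the floor of the second widest round well of the fixed kit tray, 59 mm across, for the second largest bottle. Floor 12 mm above the bench, well 18 mm deep, bevelled mouth. x along the row toward the wider wells, z up.
- well72 (a point): Centre of the floor of the widest round well of the fixed kit tray, 72 mm across, for the largest bottle. Floor 12 mm above the bench, well 18 mm deep, bevelled mouth. x along the row toward the wider wells, z up.
- timer: Bystander: a flat white bench timer with a grey display, 62 by 75 mm and 17 mm high, lying loose beyond the work. Origin at the centre of its underside.
- tuberack: Bystander: a small loose blue block rack, 100 by 55 mm, holding three purple-capped sample tubes, 109 mm high over all, standing at the robot's right. Origin at the centre of its underside, x along its length.
There are look-alikes about, which are no part of the job. What is shaped like the part that bears bottle61_mid but red is not meant.

How it is judged (in metres and radians):
At the end, for the whole second after the job is handed in: Each of the four bottles stands in the well made for its size: axis within 10 mm of the well's centre, underside within 5 mm of the well's floor, leaning less than about 7 degrees, at rest and released (horizontal distance between bottle24_mid and well35 below 0.01 m and z of bottle24_mid in the frame of well35 between 0.025 and 0.035 m and angle between each of bottle24_mid, bottle36_mid, bottle48_mid, bottle61_mid's own z axis and vertical below 0.12 rad and linear speed of each of bottle24, bottle36, bottle48, bottle61 below 0.02 m/s and horizontal distance between bottle36_mid and well47 below 0.01 m and z of bottle36_mid in the frame of well47 between 0.033 and 0.043 m and horizontal distance between bottle48_mid and well59 below 0.01 m and z of bottle48_mid in the frame of well59 between 0.044 and 0.054 m and horizontal distance between bottle61_mid and well72 below 0.01 m and z of bottle61_mid in the frame of well72 between 0.055 and 0.065 m); the robot touches nothing.
It fails at once if a bottle is dropped or knocked so that it moves faster than 0.8 m/s while out of the gripper ((linear speed of bottle24 above 0.8 m/s and contact force between bottle24 and the fingers below 0.05 N) or (linear speed of bottle36 above 0.8 m/s and contact force between bottle36 and the fingers below 0.05 N) or (linear speed of bottle48 above 0.8 m/s and contact force between bottle48 and the fingers below 0.05 N) or (linear speed of bottle61 above 0.8 m/s and contact force between bottle61 and the fingers below 0.05 N)).
It fails at once if a bottle is tipped over (leans more than about 50 degrees) (angle between any of bottle24_mid, bottle36_mid, bottle48_mid, bottle61_mid's own z axis and vertical above 0.9 rad).
It fails at once if the bench timer is pushed more than 25 mm from its place (distance of timer from where it was at the start of the episode above 0.025 m).
It fails at once if the tube rack is pushed more than 25 mm from its place (distance of tuberack from where it was at the start of the episode above 0.025 m).
It also fails if it takes over 109 s, if anything falls off the work surface, if the arm or the gripper's body presses on something with over 40 N, if the wrist force passes 120 N, or if a joint passes its speed limit or range.

## Working session

There is one attempt and no reset: what is moved stays moved. The work goes in short steps, Python scripts to look and compute and a shell command to move; the robot and the scene stay as the last step left them, time stands still between calls to the robot, and variables do not carry over. Pictures are saved under pics/ and viewed, and the job is handed in when it is done.

```bash
ls; mkdir -p pics
cat > h.py <<'E'
from bench import *
import numpy as np, cv2
def snap(name,f):
    im,d=get_image(name); cv2.imwrite(f'pics/{f}.png',im[:,:,::-1]); np.save(f'pics/{f}.npy',d); return im,d
def ray(ci,px):
    K=np.array(ci['mtx'],float);k1=ci['k1']
    u=np.array([(px[0]-K[0,2])/K[0,0],(px[1]-K[1,2])/K[1,1]])
    s=u.copy()
    for _ in range(20): s=u/(1+k1*(s@s))
    R,_=cv2.Rodrigues(np.array(ci['rvec'],float));t=np.array(ci['tvec'],float).ravel()
    return -R.T@t, R.T@np.array([s[0],s[1],1]), 
def atz(ci,px,z):
    o,d=ray(ci,px); return o+d*(z-o[2])/d[2]
def atd(ci,px,dep):
    o,d=ray(ci,px); return o+d*dep
E
python3 - <<'E'
from h import *
snap('top','top0');snap('scene','scene0')
s=get_state();print(s)
print(camera_info('top'),camera_info('scene'))
E
```

```text
pics
{'time': 0.1, 'joints': array([-8.22770970e+01,  1.64514858e+01,  9.04156258e+01, -9.77655781e-04,
        7.32598697e+01, -8.59454392e+00]), 'qvel': array([-0.05255412, -0.17650651, -0.25725331, -0.00913086, -0.00471738,
       -0.05339836]), 'tau': array([ 8.81281157e-04, -4.07296085e+01, -2.93699688e+01, -1.59693591e-04,
        3.42800085e-03,  4.84973853e-06]), 'eef_pos': array([ 189.58696443, -647.1938547 ,  230.03779461]), 'orientation': array([[ 9.59718446e-01,  2.80963353e-01, -3.14015245e-04],
       [ 2.80963352e-01, -9.59715990e-01,  2.19394068e-03],
       [ 3.15051478e-04, -2.19379211e-03, -9.99997544e-01]]), 'wrist_force': array([-0.07963633, -0.50189239,  0.33887029]), 'moment': array([ 0.04294848, -0.01984613,  0.01246477]), 'width': 0.9990213614937928}
{'mtx': array([[509.75463247,   0.        , 323.15699757],
       [  0.        , 509.75463247, 199.94223781],
       [  0.        ,   0.        ,   1.        ]]), 'k1': -0.11195985986729877, 'rvec': array([ 2.11626458, -2.13245032,  0.21838281]), 'tvec': array([ -99.390376  ,  639.61420772, 1262.27003004])} {'mtx': array([[404.01231556,   0.        , 310.97351125],
       [  0.        , 404.01231556, 193.80600833],
       [  0.        ,   0.        ,   1.        ]]), 'k1': -0.015649433970079292, 'rvec': array([ 1.34176067,  2.28191968, -0.86228798]), 'tvec': array([ 400.2645741 , -336.76866773, 1295.23072716])}
```

View pics/top0.png

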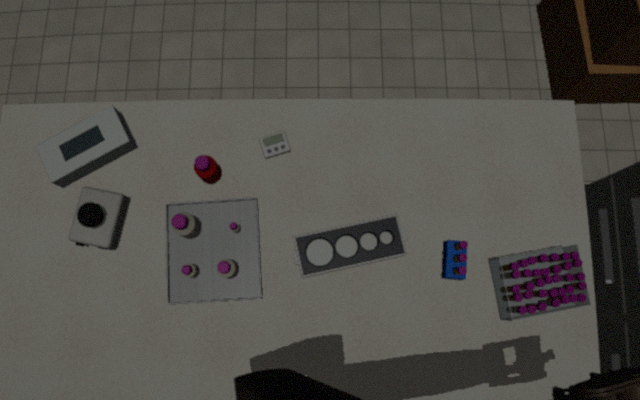

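View pics/scene0.png

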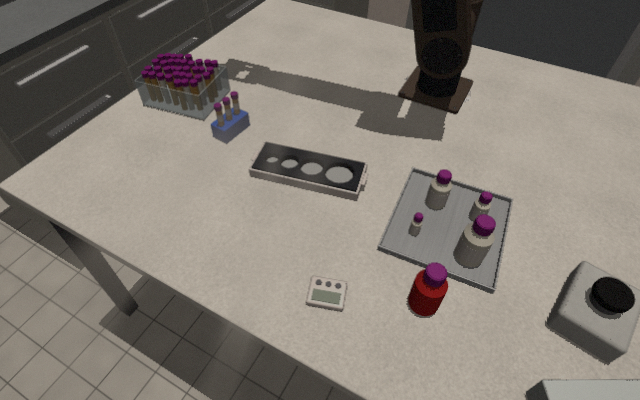

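The top picture shows the steel tray at about (213,250) with four purple caps: (181,222) largest, (227,268) second largest, (189,271) second smallest, (234,227) smallest. Possible confusions are the red bottle (206,165), the rack tubes (460,260) and the big tube rack (545,285). The wells run from (319,252), the widest, to (386,237), the narrowest. I'll check this in a close crop and measure.

Run:
```python
from h import *
im=cv2.imread('pics/top0.png');d=np.load('pics/top0.npy');ci=camera_info('top')
c=cv2.resize(im[130:310,150:420],None,fx=2.9,fy=2.9,interpolation=cv2.INTER_CUBIC);cv2.imwrite('pics/crop0.png',c)
b,g,r=[im[:,:,i].astype(int) for i in range(3)]
m=((r-g>35)&(b-g>35)).astype(np.uint8)
n,l,st,ce=cv2.connectedComponentsWithStats(m)
for i in range(1,n):
    if st[i,4]>8 and 150<ce[i,0]<270:
        dd=d[l==i]; dm=np.median(dd[dd>0]); p=atd(ci,ce[i],dm)
        print('cap',ce[i].round(1),st[i],dm,p.round(1))
m=np.zeros(im.shape[:2],np.uint8);m[215:275,295:405]=(g[215:275,295:405]>110)
n,l,st,ce=cv2.connectedComponentsWithStats(m)
for i in range(1,n):
    if st[i,4]>30: print('well',ce[i].round(1),st[i],atz(ci,ce[i],12).round(1),np.median(d[l==i]),atd(ci,ce[i],np.median(d[l==i])).round(1))
```

```text
cap [201.8 162.1] [195 156  14  13 133] 1282.3342 [727.3 203.2 120. ]
cap [178.8 220.9] [172 215  14  13 137] 1248.4094 [576.4 253.7 124.4]
cap [232.7 225.5] [230 223   6   6  24] 1307.0759 [572.7 129.2  65.3]
cap [223.3 266.9] [218 262  12  11  90] 1249.9482 [464.3 144.  102.1]
cap [185.7 269.5] [182 266   8   8  42] 1268.9009 [459.4 243.2  80.6]
```

View pics/crop0.png

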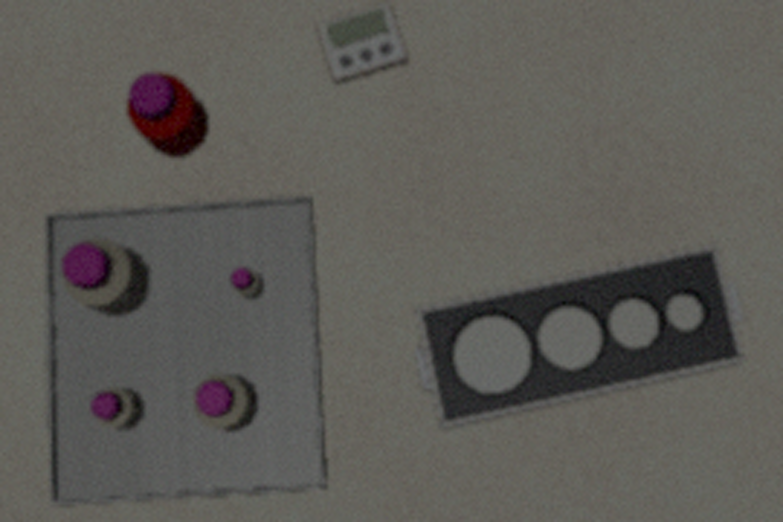

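The crop confirms four white bottles with purple caps, the red look-alike outside the tray, and the wells narrowing to the right. Cap heights of 124/102/80/65 match 124/102/80/64.

Run:
```python
from h import *
im=cv2.imread('pics/top0.png');d=np.load('pics/top0.npy');ci=camera_info('top')
g=cv2.GaussianBlur(im[:,:,1],(0,0),.7);print(np.percentile(g[225:265,310:395],[5,25,50,75,95]))
m=np.zeros(im.shape[:2],np.uint8);m[215:275,295:405]=(g[215:275,295:405]>75)
n,l,st,ce=cv2.connectedComponentsWithStats(m)
for i in range(1,n):
    if st[i,4]>30 and st[i,4]<1500:
        ps=np.array([atz(ci,(x,y),12) for y,x in np.argwhere(l==i)])
        print('well',ce[i].round(1),st[i],ps.mean(0).round(1),2*np.sqrt(len(ps)*2.46**2/np.pi),atd(ci,ce[i],np.median(d[l==i])).round(1))
```

```text
[ 33.  39.  64. 100. 103.]
well [385.6 237.5] [380 232  12  12 105] [ 545.5 -270.7   12. ] 28.44361659558305 [ 545.5 -270.7   12.1]
well [368.  241.3] [360 234  17  16 203] [ 535.7 -223.3   12. ] 39.54924392539787 [ 535.6 -223.3   12.1]
well [346.  246.1] [336 236  21  21 347] [ 523.4 -164.6   12. ] 51.707662302941145 [ 523.4 -164.6   12.1]
well [319.4 252.1] [307 240  26  25 527] [508.2 -93.6  12. ] 63.722891475830544 [508.1 -93.6  12.3]
well [371.5 267.2] [ 308  253   97   22 1076] [ 466.7 -231.3   12. ] 91.05342825790349 [ 467.4 -232.3    1.2]
```

```bash
python3 -m inch '[[1,[20,32,5],[0,0,0.1245]],[1,[20,32,5],[0,0,0.1245]],[1,[20,32,5],[0,0,0.1245]],[1,[20,32,5],[0,0,0.1245]],[1,[20,32,5],[0,0,0.1245]],[1,[20,32,5],[0,0,0.1245]],[1,[20,32,5],[0,0,0.1245]],[1,[20,32,5],[0,0,0.1245]],[1,[20,32,5],[0,0,0.1245]],[1,[20,32,5],[0,0,0.1245]],[1,[20,32,5],[0,0,0.1245]],[1,[20,32,5],[0,0,0.1245]]]' 40
python3 -m inch '[[1,[10,30,10],[0,0,0]],[1,[10,30,10],[0,0,0]],[1,[10,20,10],[0,0,0]],[1,[0,0,0],[0,0,0]],[1,[0,0,0],[0,0,0]]]'
python3 - <<'E'
from h import *
s=get_state();print(s['eef_pos'],s['orientation'],s['qvel'].max())
ci=camera_info('wrist');print(ci)
snap('wrist','w0')
E
```

```text
time: 1.1
eef_pos: [430.1, -261.8, 291.2]
orientation: [[-0.212, 0.977, -0.0], [0.977, 0.212, 0.0], [0.0, -0.0, -1.0]]
wrist_force: [0.8, -0.7, -0.2]
width: 0.997
time: 1.52
eef_pos: [460.0, -183.0, 321.6]
orientation: [[-0.209, 0.978, 0.0], [0.978, 0.209, -0.001], [-0.001, 0.0, -1.0]]
wrist_force: [-0.1, 0.3, -0.6]
width: 0.997
[ 459.99313012 -183.03187549  321.62986439] [[-2.09051026e-01  9.77904611e-01  4.89507895e-04]
 [ 9.77904200e-01  2.09051409e-01 -9.40470161e-04]
 [-1.02202242e-03  2.82085574e-04 -9.99999438e-01]] 1.2275812597876714
{'mtx': array([[346.42055527,   0.        , 327.49422493],
       [  0.        , 346.42055527, 203.59596526],
       [  0.        ,   0.        ,   1.        ]]), 'k1': -0.01647712735448001, 'rvec': array([-2.86029688, -0.30218294, -0.0436702 ]), 'tvec': array([-411.66636364, -324.48902497,  391.62529013])}
```

View pics/w0.png

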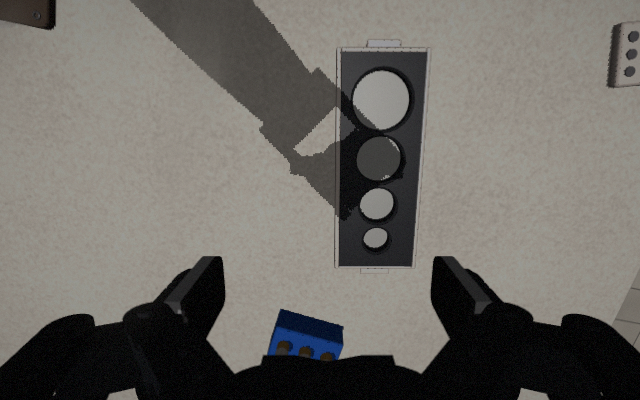

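The wrist picture shows the four wells at (381,99), (379,158), (377,204) and (375,238). I'll measure the hole rims using depth.

```bash
cat >> h.py <<'E'
def cloud(ci,d):
    h,w=d.shape;v,u=np.mgrid[:h,:w];K=np.array(ci['mtx'],float)
    pts=cv2.undistortPoints(np.stack([u,v],-1).reshape(-1,1,2).astype(float),K,np.array([ci['k1'],0,0,0.]),).reshape(h,w,2)
    P=np.dstack([pts,np.ones((h,w))])*d[...,None]
    R,_=cv2.Rodrigues(np.array(ci['rvec'],float));t=np.array(ci['tvec'],float).ravel()
    W=(P-t)@R; W[d<=0]=np.nan
    return W
E
python3 - <<'E'
from h import *
d=np.load('pics/w0.npy');ci=camera_info('wrist');W=cloud(ci,d)
z=W[...,2]; print(np.nanmedian(z[120:140,340:350]),np.nanmedian(z[90:105,375:385]),'bench',np.nanmedian(z[200:240,450:520]))
foam=np.zeros(d.shape,np.uint8);foam[40:275,330:435]=(z[40:275,330:435]<26)
n,l,st,ce=cv2.connectedComponentsWithStats(foam)
for i in range(1,n):
    if st[i,4]>200 and st[i,4]<6000:
        cs,_=cv2.findContours((l==i).astype(np.uint8),cv2.RETR_EXTERNAL,cv2.CHAIN_APPROX_NONE)
        p=np.array([atz(ci,q[0],27)[:2] for q in cs[0]],np.float32)
        A=np.c_[2*p,np.ones(len(p))];x=np.linalg.lstsq(A,(p**2).sum(1),rcond=None)[0]
        (e,ax,an)=cv2.fitEllipse(p)
        print(st[i],ce[i].round(1),x[:2].round(1),2*np.sqrt(x[2]+x[:2]@x[:2]),e,ax)
        fl=(l==i)&(abs(z-12)<3);
        print('   floor',np.nanmedian(z[fl]))
E
```

```text
29.083991711151285 11.648546019112878 bench -0.679083067549449
[ 352   68   62   63 2895] [382.1  99.2] [508.  -95.2] 71.0846261469148 (507.9669494628906, -95.1628189086914) (70.7105941772461, 71.51612854003906)
   floor 11.771695497613118
[ 356  136   48   48 1709] [379.5 159.1] [ 522.6 -166. ] 57.971705131150216 (522.6408081054688, -166.0377197265625) (57.898258209228516, 58.14344787597656)
   floor 11.749800362433323
[359 188  37  35 978] [377.5 205.1] [ 534.8 -224.8] 45.934181369030625 (534.7789306640625, -224.81761169433594) (45.73733901977539, 46.247371673583984)
   floor 11.713826193093627
[363 227  27  26 505] [376.1 239.5] [ 544.8 -271.7] 34.04551759641346 (544.7765502929688, -271.6880798339844) (33.9685173034668, 34.24710464477539)
   floor 11.67025039583234
```

Diameters are 71/58/46/34 against the true 72/59/47/35, and the centres agree with the top camera within 1.5 mm. Next I move to look at the bottles.

```bash
python3 -m inch '[[1,[6,33,0],[0,0,0]],[1,[6,33,0],[0,0,0]],[1,[6,33,0],[0,0,0]],[1,[6,33,0],[0,0,0]],[1,[6,33,0],[0,0,0]],[1,[6,33,0],[0,0,0]],[1,[6,33,0],[0,0,0]],[1,[6,33,0],[0,0,0]],[1,[0,0,0],[0,0,0]],[1,[0,0,0],[0,0,0]]]'
python3 - <<'E'
from h import *
ci=camera_info('wrist')
im,d=snap('wrist','w1');W=cloud(ci,d)
b,g,r=[im[:,:,i].astype(int) for i in (2,1,0)]
m=((r-g>30)&(b-g>30)).astype(np.uint8)
n,l,st,ce=cv2.connectedComponentsWithStats(m)
for i in range(1,n):
    if st[i,4]>60:
        P=W[l==i];P=P[~np.isnan(P[:,2])];t=np.percentile(P[:,2],90);Q=P[abs(P[:,2]-t)<3][:,:2].astype(np.float32)
        c,rr=cv2.minEnclosingCircle(Q)
        print(ce[i].round(),st[i,4],'top',t.round(1),np.round(c,1),2*rr)
E
```

```text
time: 2.4
eef_pos: [507.5, 80.3, 319.9]
orientation: [[-0.208, 0.978, -0.003], [0.978, 0.208, -0.001], [-0.0, -0.003, -1.0]]
wrist_force: [-0.3, -0.8, 0.8]
width: 1.0
[316.   6.] 287 top 81.3 [460.1 242.5] 23.038721084594727
[446.  11.] 945 top 125.8 [577.  253.5] 37.230106353759766
[581.  99.] 1215 top 121.9 [728.7 203.9] 38.06096267700195
[300. 103.] 677 top 103.4 [464.9 144.4] 29.381332397460938
[395. 137.] 150 top 65.3 [574.2 129.5] 17.403501510620117
```

View pics/w1.png

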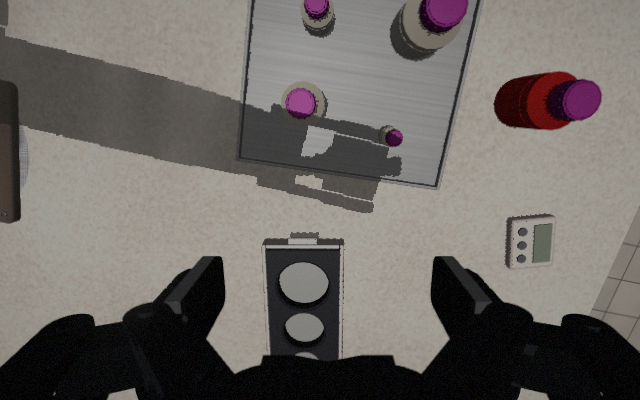

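Cap diameters (23/37/29/17 against 24/38/30/18) and heights all match. The order will be smallest first, starting with bottle24.

```bash
python3 -m inch '[[1,[8.3,6.1,-25],[0,0,0]],[1,[8.3,6.1,-25],[0,0,0]],[1,[8.3,6.1,-25],[0,0,0]],[1,[8.3,6.1,-25],[0,0,0]],[1,[8.3,6.1,-25],[0,0,0]],[1,[8.3,6.1,-25],[0,0,0]],[1,[8.3,6.1,-25],[0,0,0]],[1,[8.2,6.3,-25],[0,0,0]],[1,[0,0,0],[0,0,0]],[1,[0,0,0],[0,0,0]]]'
python3 - <<'E'
from h import *
snap('wrist','w2')
E
```

```text
time: 3.28
eef_pos: [572.9, 127.3, 119.3]
orientation: [[-0.204, 0.979, -0.005], [0.979, 0.204, -0.001], [0.0, -0.005, -1.0]]
wrist_force: [-0.0, 0.5, 0.1]
width: 0.998
```

View pics/w2.png

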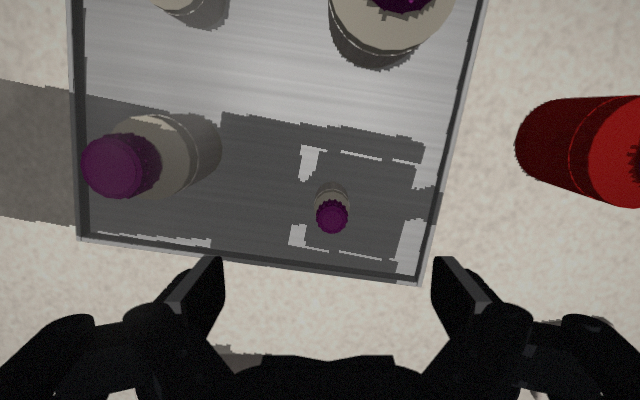

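The smallest bottle (332,217) lies midway between the pads (328). I descend and close.

```bash
python3 -m inch '[[1,[0.4,0.9,-20],[0,0,0]],[1,[0.3,0.6,-20],[0,0,0]],[1,[0.3,0.5,-20],[0,0,0]],[1,[0,0,-18],[0,0,0]],[1,[0,0,-14],[0,0,0]],[1,[0,0,0],[0,0,0]],[0.2,[0,0,0],[0,0,0]],[0,[0,0,0],[0,0,0]],[0,[0,0,0],[0,0,0]],[0,[0,0,0],[0,0,0]],[0,[0,0,0],[0,0,0]],[0,[0,0,0],[0,0,0]]]' 40
python3 - <<'E'
from h import *
snap('wrist','w3')
E
```

```text
time: 4.33
eef_pos: [575.6, 131.3, 30.5]
orientation: [[-0.207, 0.978, 0.001], [0.978, 0.207, -0.0], [-0.0, 0.001, -1.0]]
wrist_force: [-1.6, 0.0, 2.9]
width: 0.258
```

View pics/w3.png

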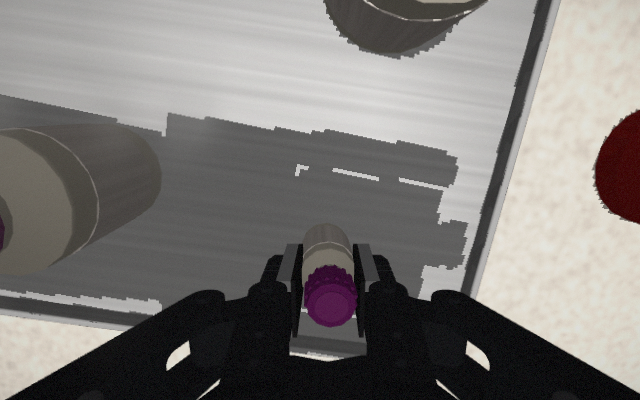

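Gripped (width 0.258 ≈ 22 mm). Lift, then carry.

```bash
python3 -m inch '[[0,[0,0,6],[0,0,0]],[0,[0,0,12],[0,0,0]],[0,[0,0,18],[0,0,0]],[0,[0,0,18],[0,0,0]],[0,[0,0,6],[0,0,0]],[0,[0,0,0],[0,0,0]]]'
python3 -m inch '[[0,[-1,-15,0],[0,0,0]],[0,[-2,-30,0],[0,0,0]],[0,[-2.6,-36,0],[0,0,0]],[0,[-2.6,-36,0],[0,0,0]],[0,[-2.6,-36,0],[0,0,0]],[0,[-2.6,-36,0],[0,0,0]],[0,[-2.6,-36,0],[0,0,0]],[0,[-2.6,-36,0],[0,0,0]],[0,[-2.6,-36,0],[0,0,0]],[0,[-2.6,-36,0],[0,0,0]],[0,[-2.6,-36,0],[0,0,0]],[0,[-2,-24,0],[0,0,0]]]'
python3 -m inch '[[0,[-0.4,-7.7,0],[0,0,0]],[0,[0,0,0],[0,0,0]],[0,[0,0,0],[0,0,0]]]'
python3 - <<'E'
from h import *
snap('wrist','w4')
E
```

```text
time: 4.88
eef_pos: [576.8, 131.4, 92.2]
orientation: [[-0.207, 0.978, 0.005], [0.978, 0.207, 0.0], [-0.001, 0.005, -1.0]]
wrist_force: [0.3, 0.6, -0.3]
width: 0.253
time: 5.88
eef_pos: [545.5, -264.6, 88.4]
orientation: [[-0.205, 0.979, -0.001], [0.979, 0.205, -0.0], [0.0, -0.001, -1.0]]
wrist_force: [-0.0, 0.1, -0.3]
width: 0.255
time: 6.13
eef_pos: [545.6, -268.6, 88.3]
orientation: [[-0.206, 0.979, -0.002], [0.979, 0.206, 0.002], [0.002, -0.001, -1.0]]
wrist_force: [0.6, 1.1, -0.5]
width: 0.253
```

View pics/w4.png

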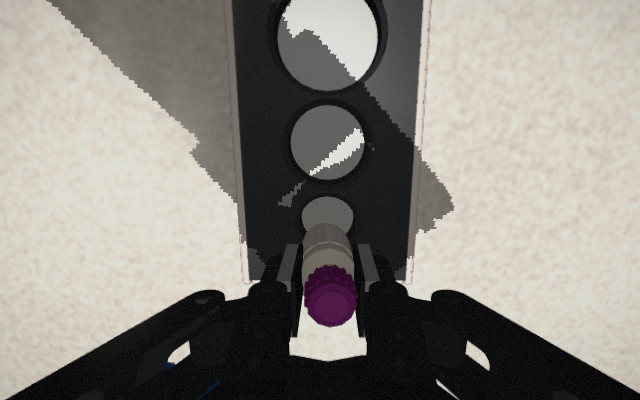

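Bottle and well are aligned in column (328 vs 328). Lower.

```bash
python3 -m inch '[[0,[0,0,-10],[0,0,0]],[0,[0,0,-12],[0,0,0]],[0,[0,0,-12],[0,0,0]],[0,[0,0,-8],[0,0,0]],[0,[0,0,-4],[0,0,0]],[0,[0,0,-2],[0,0,0]],[0,[0,0,0],[0,0,0]],[0,[0,0,0],[0,0,0]]]'
python3 - <<'E'
from h import *
snap('wrist','w5');snap('scene','s5')
im=cv2.imread('pics/s5.png')[120:220,220:390];cv2.imwrite('pics/s5c.png',cv2.resize(im,None,fx=4,fy=4))
E
```

```text
time: 6.85
eef_pos: [546.4, -269.6, 41.5]
orientation: [[-0.206, 0.978, 0.0], [0.978, 0.206, -0.0], [-0.0, 0.0, -1.0]]
wrist_force: [-0.2, -0.5, 0.7]
width: 0.257
```

View pics/w5.png

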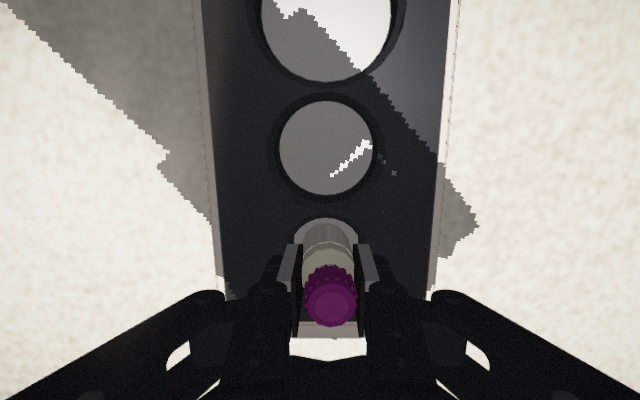

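View pics/s5c.png

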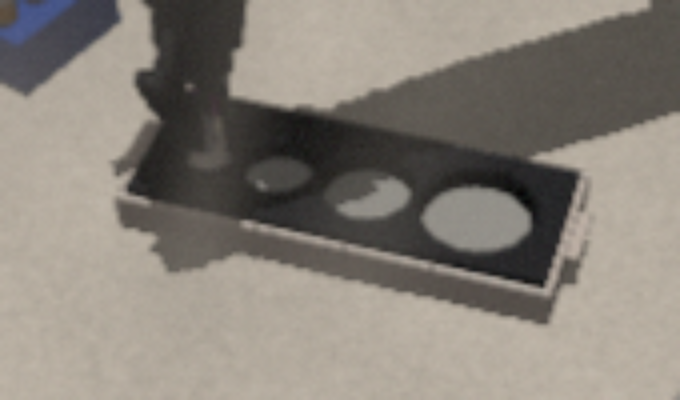

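```bash
python3 -m inch '[[0,[0,0,-1],[0,0,0]],[0,[0,0,-1],[0,0,0]],[0,[0,0,-0.5],[0,0,0]],[0,[0,0,0],[0,0,0]]]'
python3 -m inch '[[0,[0,0,-1],[0,0,0]],[0,[0,0,0],[0,0,0]],[0,[0,0,0],[0,0,0]]]'
```

```text
time: 7.28
eef_pos: [546.1, -269.5, 38.8]
orientation: [[-0.206, 0.978, -0.0], [0.978, 0.206, 0.0], [0.0, -0.0, -1.0]]
wrist_force: [-0.6, -0.0, -0.3]
width: 0.259
time: 7.53
eef_pos: [546.3, -269.8, 38.5]
orientation: [[-0.207, 0.978, 0.0], [0.978, 0.207, -0.0], [-0.0, 0.0, -1.0]]
wrist_force: [-2.3, -0.0, 4.3]
width: 0.257
```

Contact at the expected height. Release and rise.

```bash
python3 -m inch '[[0.3,[0,0,0],[0,0,0]],[0.4,[0,0,0],[0,0,0]],[0.6,[0,0,0],[0,0,0]],[0.6,[0,0,0],[0,0,0]],[0.6,[0,0,10],[0,0,0]],[0.7,[0,0,20],[0,0,0]],[1,[0,0,30],[0,0,0]],[1,[0,0,30],[0,0,0]],[1,[0,0,25],[0,0,0]],[1,[0,0,0],[0,0,0]]]'
python3 - <<'E'
from h import *
snap('wrist','w6')
E
```

```text
time: 8.37
eef_pos: [549.6, -271.7, 160.9]
orientation: [[-0.207, 0.978, 0.011], [0.978, 0.207, -0.008], [-0.01, 0.009, -1.0]]
wrist_force: [1.1, -1.0, 0.5]
width: 1.004
```

View pics/w6.png

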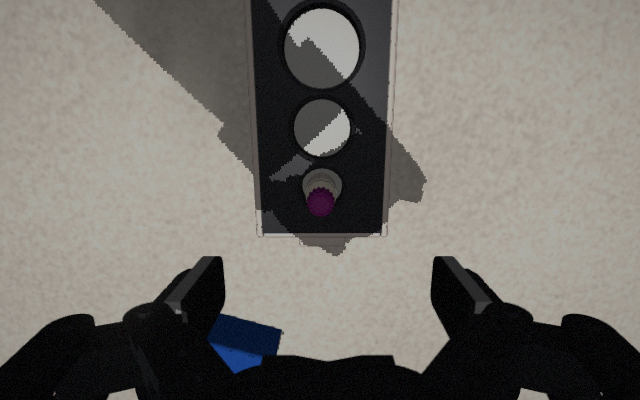

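Bottle24 stands in its well at (321,195). Next is bottle36.

```bash
python3 -m inch '[[1,[-4,20,0],[0,0,0]],[1,[-6,37,0],[0,0,0]],[1,[-6,37,0],[0,0,0]],[1,[-6,37,0],[0,0,0]],[1,[-6,37,0],[0,0,0]],[1,[-6,37,0],[0,0,0]],[1,[-6,37,0],[0,0,0]],[1,[-6,37,0],[0,0,0]],[1,[-6,37,0],[0,0,0]],[1,[-6,37,0],[0,0,0]],[1,[-6,37,0],[0,0,0]],[1,[-6,37,0],[0,0,0]]]' 50
python3 -m inch '[[1,[-6,37,-10],[0,0,0]],[1,[-6,32,-10],[0,0,0]],[1,[-4,17,-10],[0,0,0]],[1,[0,0,0],[0,0,0]],[1,[0,0,0],[0,0,0]],[1,[0,0,0],[0,0,0]]]' 50
python3 - <<'E'
from h import *
ci=camera_info('wrist')
im,d=snap('wrist','w7');W=cloud(ci,d)
b,g,r=[im[:,:,i].astype(int) for i in (2,1,0)]
m=((r-g>30)&(b-g>30)).astype(np.uint8)
n,l,st,ce=cv2.connectedComponentsWithStats(m)
for i in range(1,n):
    if st[i,4]>60:
        P=W[l==i];P=P[~np.isnan(P[:,2])];t=np.percentile(P[:,2],90);Q=P[abs(P[:,2]-t)<3][:,:2].astype(np.float32)
        c,rr=cv2.minEnclosingCircle(Q)
        print(ce[i].round(),st[i,4],'top',t.round(1),np.round(c,1),2*rr)
print(get_state()['eef_pos'])
E
```

```text
time: 9.42
eef_pos: [474.7, 159.1, 151.8]
orientation: [[-0.206, 0.978, -0.002], [0.978, 0.206, -0.0], [0.0, -0.002, -1.0]]
wrist_force: [0.3, -0.2, -0.7]
width: 1.005
time: 9.92
eef_pos: [460.1, 242.9, 122.5]
orientation: [[-0.206, 0.978, -0.001], [0.978, 0.206, -0.001], [-0.001, -0.001, -1.0]]
wrist_force: [1.0, -0.4, 0.4]
width: 1.002
[328. 227.] 1275 top 81.3 [459.7 243.6] 23.57640838623047
[583. 284.] 4460 top 125.5 [576.3 253.7] 39.235477447509766
[460.55459605 242.63985761 122.97146589]
```

View pics/w7.png

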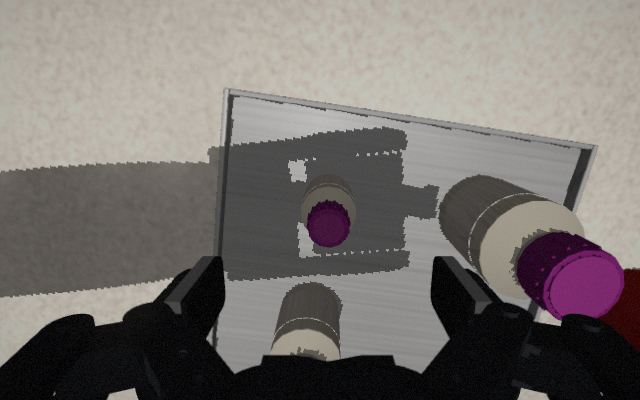

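Aligned: the cap is at (328,224) between the pads, and I measure (459.7,243.6). Descend and grip.

```bash
python3 -m inch '[[1,[0,0,-15],[0,0,0]],[1,[0,0,-22],[0,0,0]],[1,[0,0,-22],[0,0,0]],[1,[0,0,-20],[0,0,0]],[1,[0,0,-14],[0,0,0]],[1,[0,0,0],[0,0,0]],[0.4,[0,0,0],[0,0,0]],[0,[0,0,0],[0,0,0]],[0,[0,0,0],[0,0,0]],[0,[0,0,0],[0,0,0]],[0,[0,0,0],[0,0,0]],[0,[0,0,0],[0,0,0]]]' 50
python3 -m inch '[[0,[0,0,6],[0,0,0]],[0,[0,0,12],[0,0,0]],[0,[0,0,18],[0,0,0]],[0,[0,0,18],[0,0,0]],[0,[0,0,6],[0,0,0]],[0,[0,0,0],[0,0,0]],[0,[0,0,0],[0,0,0]]]'
python3 - <<'E'
from h import *
snap('wrist','w8')
E
```

```text
time: 10.97
eef_pos: [461.5, 243.9, 31.5]
orientation: [[-0.207, 0.978, 0.003], [0.978, 0.207, 0.001], [0.0, 0.003, -1.0]]
wrist_force: [-0.3, -0.6, 5.8]
width: 0.406
time: 11.55
eef_pos: [460.0, 243.5, 89.9]
orientation: [[-0.207, 0.978, 0.0], [0.978, 0.207, 0.0], [0.0, 0.0, -1.0]]
wrist_force: [-0.2, -0.0, -1.0]
width: 0.406
```

View pics/w8.png

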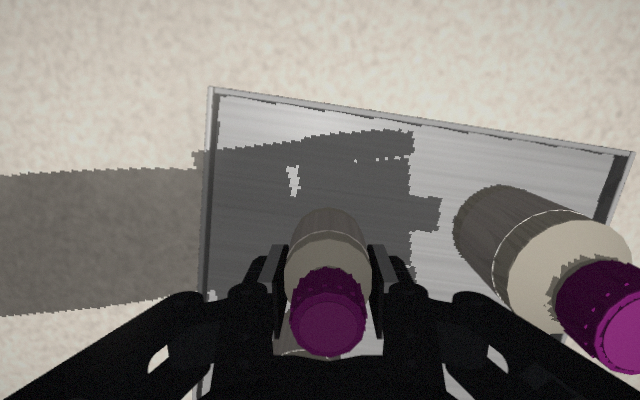

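Held. Bottle48 is in the way, so I raise the carried bottle over it.

```bash
python3 -m inch '[[0,[0,0,20],[0,0,0]],[0,[0,0,25],[0,0,0]],[0,[2,-8,20],[0,0,0]],[0,[5,-25,0],[0,0,0]],[0,[6,-36,0],[0,0,0]],[0,[6,-36,0],[0,0,0]],[0,[6,-36,0],[0,0,0]],[0,[6,-36,0],[0,0,0]],[0,[6,-36,0],[0,0,0]],[0,[6,-36,0],[0,0,0]],[0,[6,-36,0],[0,0,0]],[0,[6,-36,0],[0,0,0]]]'
python3 -m inch '[[0,[6,-36,0],[0,0,0]],[0,[6,-36,0],[0,0,0]],[0,[4,-32,-10],[0,0,0]],[0,[3,-26,-20],[0,0,0]],[0,[1,-12,-20],[0,0,0]],[0,[0,-4.5,-15],[0,0,0]],[0,[0,0,0],[0,0,0]],[0,[0,0,0],[0,0,0]]]'
python3 - <<'E'
from h import *
snap('wrist','w9')
E
```

```text
time: 12.6
eef_pos: [514.2, -79.0, 153.2]
orientation: [[-0.206, 0.978, -0.003], [0.978, 0.206, 0.001], [0.002, -0.002, -1.0]]
wrist_force: [1.1, 0.5, -0.8]
width: 0.403
time: 13.27
eef_pos: [533.6, -223.2, 87.4]
orientation: [[-0.206, 0.979, -0.004], [0.979, 0.206, 0.003], [0.004, -0.004, -1.0]]
wrist_force: [0.1, 0.9, -0.6]
width: 0.401
```

View pics/w9.png

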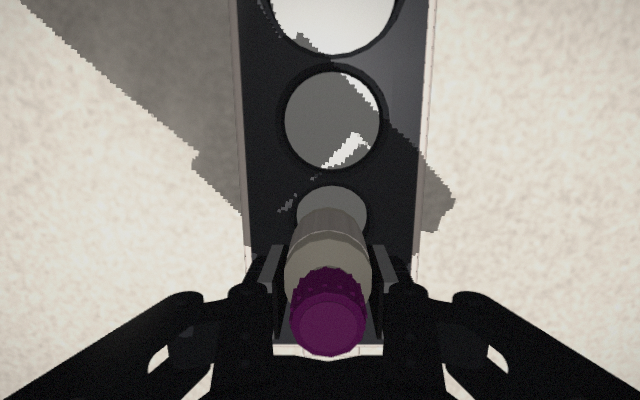

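Aligned; I lower it with a 1 mm correction.

```bash
python3 -m inch '[[0,[0.5,-0.5,-10],[0,0,0]],[0,[0.5,-0.3,-12],[0,0,0]],[0,[0,0,-10],[0,0,0]],[0,[0,0,-7],[0,0,0]],[0,[0,0,-4],[0,0,0]],[0,[0,0,-3],[0,0,0]],[0,[0,0,-1],[0,0,0]],[0,[0,0,0],[0,0,0]],[0,[0,0,0],[0,0,0]]]'
python3 -m inch '[[0,[0,0,-1],[0,0,0]],[0,[0,0,0],[0,0,0]],[0,[0,0,0],[0,0,0]]]'
python3 -m inch '[[0,[0,0,-1],[0,0,0]],[0,[0,0,0],[0,0,0]],[0,[0,0,0],[0,0,0]]]'
```

```text
time: 14.07
eef_pos: [536.5, -225.0, 43.2]
orientation: [[-0.206, 0.978, 0.001], [0.978, 0.206, -0.0], [-0.001, 0.001, -1.0]]
wrist_force: [0.1, 1.0, -0.9]
width: 0.399
time: 14.32
eef_pos: [536.3, -224.9, 42.1]
orientation: [[-0.206, 0.978, 0.0], [0.978, 0.206, -0.0], [-0.0, 0.0, -1.0]]
wrist_force: [-0.3, -0.3, -0.1]
width: 0.401
time: 14.57
eef_pos: [536.1, -224.7, 40.8]
orientation: [[-0.206, 0.978, -0.0], [0.978, 0.206, 0.0], [0.0, -0.0, -1.0]]
wrist_force: [-0.3, -0.4, -1.0]
width: 0.401
```

```bash
python3 -m inch '[[0,[0,0,-1],[0,0,0]],[0,[0,0,-0.5],[0,0,0]],[0,[0,0,0],[0,0,0]],[0,[0,0,0],[0,0,0]]]'
python3 -m inch '[[0,[0,0,-1],[0,0,0]],[0,[0,0,0],[0,0,0]],[0,[0,0,0],[0,0,0]]]'
```

```text
time: 14.9
eef_pos: [536.2, -224.9, 39.6]
orientation: [[-0.207, 0.978, 0.0], [0.978, 0.207, -0.0], [-0.0, 0.0, -1.0]]
wrist_force: [-1.7, 0.4, 0.8]
width: 0.402
time: 15.15
eef_pos: [536.3, -224.9, 39.5]
orientation: [[-0.207, 0.978, -0.001], [0.978, 0.207, 0.0], [0.0, -0.001, -1.0]]
wrist_force: [-3.5, 1.7, 6.6]
width: 0.402
```

Seated on the floor (6.6 N). Release.

```bash
python3 -m inch '[[0.45,[0,0,0],[0,0,0]],[0.6,[0,0,0],[0,0,0]],[0.8,[0,0,0],[0,0,0]],[0.8,[0,0,0],[0,0,0]],[0.8,[0,0,10],[0,0,0]],[1,[0,0,20],[0,0,0]],[1,[0,0,30],[0,0,0]],[1,[0,0,30],[0,0,0]],[1,[0,0,30],[0,0,0]],[1,[0,0,0],[0,0,0]],[1,[0,0,0],[0,0,0]]]'
python3 - <<'E'
from h import *
snap('wrist','w10')
E
```

```text
time: 16.07
eef_pos: [537.7, -225.7, 161.8]
orientation: [[-0.207, 0.978, 0.005], [0.978, 0.207, -0.003], [-0.004, 0.005, -1.0]]
wrist_force: [-0.1, 0.1, 0.4]
width: 1.003
```

View pics/w10.png

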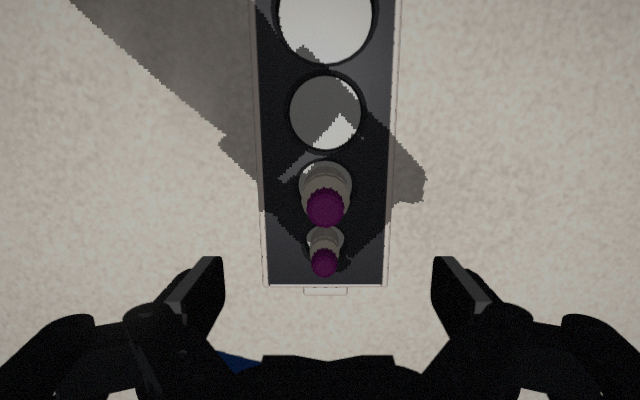

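Both stand in their wells at (325,200) and (323,255). Next is bottle48.

```bash
python3 -m inch '[[1,[-4,20,0],[0,0,0]],[1,[-7,36,0],[0,0,0]],[1,[-7,36,0],[0,0,0]],[1,[-7,36,0],[0,0,0]],[1,[-7,36,0],[0,0,0]],[1,[-7,36,0],[0,0,0]],[1,[-7,36,0],[0,0,0]],[1,[-7,36,0],[0,0,0]],[1,[-7,36,0],[0,0,0]],[1,[-7,36,0],[0,0,0]],[1,[-4,20,0],[0,0,0]],[1,[-0.6,5.2,0],[0,0,0]]]' 60
python3 -m inch '[[1,[0,0,-5],[0,0,0]],[1,[0,0,0],[0,0,0]],[1,[0,0,0],[0,0,0]],[1,[0,0,0],[0,0,0]]]'
python3 - <<'E'
from h import *
ci=camera_info('wrist')
im,d=snap('wrist','w11');W=cloud(ci,d)
b,g,r=[im[:,:,i].astype(int) for i in (2,1,0)]
m=((r-g>30)&(b-g>30)).astype(np.uint8)
n,l,st,ce=cv2.connectedComponentsWithStats(m)
for i in range(1,n):
    if st[i,4]>60:
        P=W[l==i];P=P[~np.isnan(P[:,2])];t=np.percentile(P[:,2],90);Q=P[abs(P[:,2]-t)<3][:,:2].astype(np.float32)
        c,rr=cv2.minEnclosingCircle(Q)
        print(ce[i].round(),st[i,4],'top',t.round(1),np.round(c,1),2*rr)
print(get_state()['eef_pos'])
E
```

```text
time: 17.12
eef_pos: [462.1, 147.1, 156.3]
orientation: [[-0.21, 0.978, -0.004], [0.978, 0.21, 0.0], [0.001, -0.004, -1.0]]
wrist_force: [-0.3, -1.0, 0.3]
width: 1.002
time: 17.45
eef_pos: [464.7, 143.2, 152.8]
orientation: [[-0.205, 0.979, -0.001], [0.979, 0.205, -0.0], [-0.0, -0.001, -1.0]]
wrist_force: [0.0, -0.4, -0.3]
width: 1.002
[608.  65.] 4705 top 125.6 [576.5 254.1] 38.0913200378418
[329. 222.] 1824 top 103.3 [464.6 144.5] 29.304182052612305
[464.84531602 143.28294001 153.09177374]
```

View pics/w11.png

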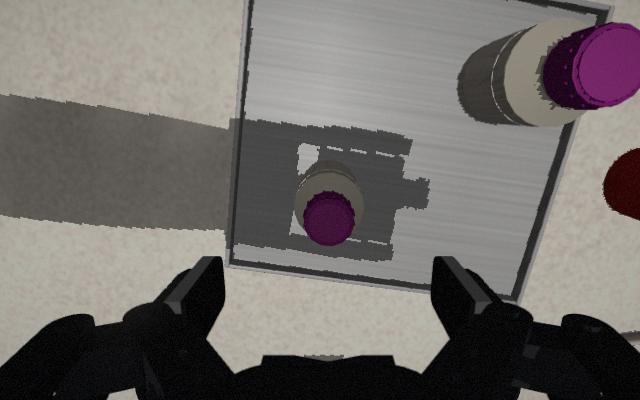

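Aligned: the cap is at (329,219) and I measure (464.6,144.5). Descend 115 and grip.

```bash
python3 -m inch '[[1,[0,0.6,-15],[0,0,0]],[1,[0,0.6,-25],[0,0,0]],[1,[0,0,-25],[0,0,0]],[1,[0,0,-25],[0,0,0]],[1,[0,0,-16],[0,0,0]],[1,[0,0,-9],[0,0,0]],[1,[0,0,0],[0,0,0]],[0.55,[0,0,0],[0,0,0]],[0,[0,0,0],[0,0,0]],[0,[0,0,0],[0,0,0]],[0,[0,0,0],[0,0,0]],[0,[0,0,0],[0,0,0]]]' 60
python3 -m inch '[[0,[0,0,0],[0,0,0]],[0,[0,0,6],[0,0,0]],[0,[0,0,12],[0,0,0]],[0,[0,0,18],[0,0,0]],[0,[0,0,18],[0,0,0]],[0,[0,0,6],[0,0,0]],[0,[0,0,0],[0,0,0]],[0,[0,0,0],[0,0,0]]]'
python3 - <<'E'
from h import *
snap('wrist','w12')
E
```

```text
time: 18.5
eef_pos: [466.2, 145.8, 40.2]
orientation: [[-0.207, 0.978, 0.004], [0.978, 0.207, 0.0], [-0.001, 0.004, -1.0]]
wrist_force: [0.6, 0.1, 5.2]
width: 0.542
time: 19.17
eef_pos: [464.2, 145.6, 98.0]
orientation: [[-0.207, 0.978, -0.0], [0.978, 0.207, -0.0], [0.0, -0.0, -1.0]]
wrist_force: [-0.7, -0.3, -1.1]
width: 0.544
```

View pics/w12.png

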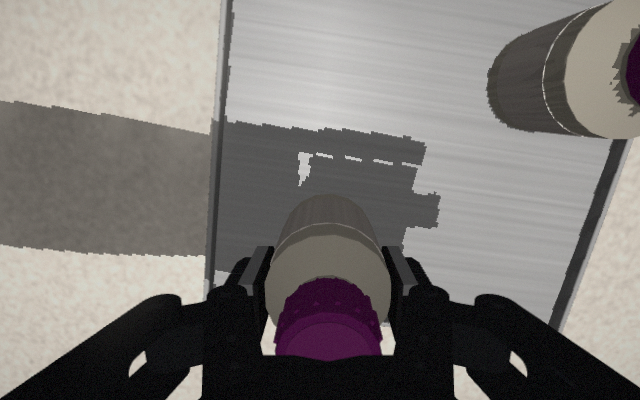

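```bash
python3 -m inch '[[0,[3,-16,0],[0,0,0]],[0,[6,-32,0],[0,0,0]],[0,[7,-36,0],[0,0,0]],[0,[7,-36,0],[0,0,0]],[0,[7,-36,0],[0,0,0]],[0,[7,-36,0],[0,0,0]],[0,[6,-36,0],[0,0,0]],[0,[6,-32,0],[0,0,0]],[0,[5,-26,0],[0,0,0]],[0,[3,-16,0],[0,0,0]],[0,[1.4,-8,0],[0,0,0]],[0,[0,0,0],[0,0,0]]]'
python3 -m inch '[[0,[0,0,0],[0,0,0]],[0,[0,0,0],[0,0,0]]]'
python3 - <<'E'
from h import *
snap('wrist','w13')
E
```

```text
time: 20.22
eef_pos: [522.7, -165.2, 97.4]
orientation: [[-0.205, 0.979, -0.001], [0.979, 0.205, 0.001], [0.001, -0.001, -1.0]]
wrist_force: [0.3, 1.1, -1.4]
width: 0.543
time: 20.38
eef_pos: [522.4, -162.8, 97.7]
orientation: [[-0.208, 0.978, -0.001], [0.978, 0.208, 0.001], [0.001, -0.001, -1.0]]
wrist_force: [-0.1, 1.2, -0.1]
width: 0.536
```

View pics/w13.png

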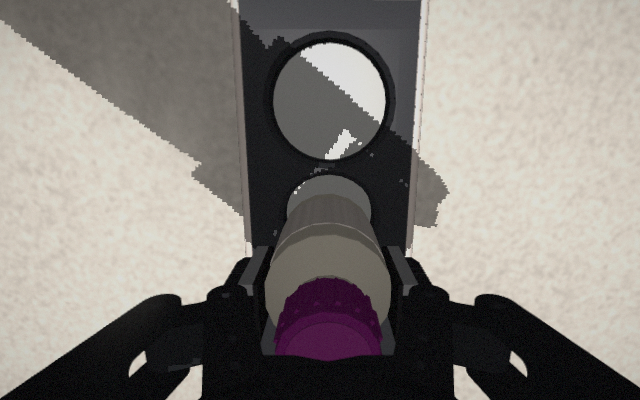

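```bash
python3 -m inch '[[0,[0.2,-0.8,-10],[0,0,0]],[0,[0.2,-0.7,-12],[0,0,0]],[0,[0,0,-10],[0,0,0]],[0,[0,0,-7],[0,0,0]],[0,[0,0,-5],[0,0,0]],[0,[0,0,-3],[0,0,0]],[0,[0,0,-1],[0,0,0]],[0,[0,0,0],[0,0,0]],[0,[0,0,0],[0,0,0]]]'
python3 -m inch '[[0,[0,0,-1],[0,0,0]],[0,[0,0,-1],[0,0,0]],[0,[0,0,0],[0,0,0]],[0,[0,0,0],[0,0,0]]]'
```

```text
time: 21.18
eef_pos: [523.7, -166.1, 50.7]
orientation: [[-0.206, 0.978, 0.001], [0.978, 0.206, -0.0], [-0.001, 0.001, -1.0]]
wrist_force: [0.7, -0.1, -2.0]
width: 0.544
time: 21.52
eef_pos: [523.4, -165.9, 48.5]
orientation: [[-0.206, 0.978, 0.0], [0.978, 0.206, -0.0], [-0.0, 0.0, -1.0]]
wrist_force: [-0.5, -0.8, -0.4]
width: 0.549
```

```bash
python3 -m inch '[[0,[0,0,-1],[0,0,0]],[0,[0,0,0],[0,0,0]],[0,[0,0,0],[0,0,0]]]'
python3 -m inch '[[0,[0,0,-1],[0,0,0]],[0,[0,0,0],[0,0,0]],[0,[0,0,0],[0,0,0]]]'
```

```text
time: 21.77
eef_pos: [523.6, -166.0, 48.2]
orientation: [[-0.207, 0.978, -0.0], [0.978, 0.207, -0.0], [-0.0, -0.0, -1.0]]
wrist_force: [-2.8, 0.9, 5.9]
width: 0.544
time: 22.02
eef_pos: [523.6, -166.1, 48.2]
orientation: [[-0.207, 0.978, -0.001], [0.978, 0.207, -0.0], [0.0, -0.001, -1.0]]
wrist_force: [-5.8, 2.2, 10.8]
width: 0.543
```

Seated. Release.

```bash
python3 -m inch '[[0.6,[0,0,0.5],[0,0,0]],[0.75,[0,0,0],[0,0,0]],[0.9,[0,0,0],[0,0,0]],[1,[0,0,0],[0,0,0]],[1,[0,0,0],[0,0,0]],[1,[0,0,12],[0,0,0]],[1,[0,0,25],[0,0,0]],[1,[0,0,30],[0,0,0]],[1,[0,0,30],[0,0,0]],[1,[0,0,20],[0,0,0]],[1,[0,0,0],[0,0,0]],[1,[0,0,0],[0,0,0]]]'
python3 - <<'E'
from h import *
snap('wrist','w14')
E
```

```text
time: 23.02
eef_pos: [524.3, -166.3, 166.0]
orientation: [[-0.207, 0.978, 0.004], [0.978, 0.207, -0.002], [-0.003, 0.003, -1.0]]
wrist_force: [0.3, -0.3, 0.2]
width: 1.003
```

View pics/w14.png

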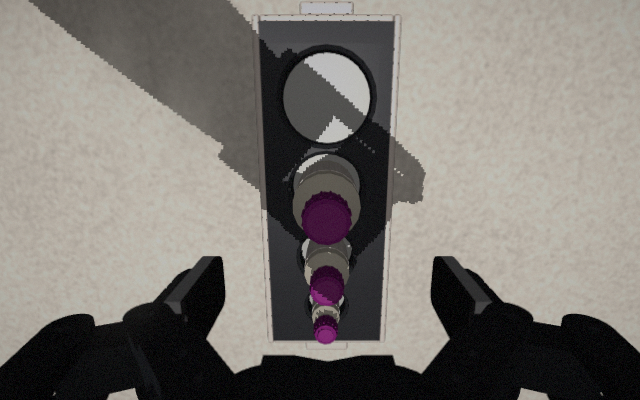

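Three are in place. Next is bottle61, the largest white one at about (576.5,254).

```bash
python3 -m inch '[[1,[2,20,8],[0,0,0]],[1,[5,36,8],[0,0,0]],[1,[5,36,0],[0,0,0]],[1,[5,36,0],[0,0,0]],[1,[5,36,0],[0,0,0]],[1,[5,36,0],[0,0,0]],[1,[5,36,0],[0,0,0]],[1,[5,36,0],[0,0,0]],[1,[5,36,0],[0,0,0]],[1,[5,36,0],[0,0,0]],[1,[4,36,0],[0,0,0]],[1,[2,28,0],[0,0,0]]]' 80
python3 -m inch '[[1,[0,16,0],[0,0,0]],[1,[0,6,0],[0,0,0]],[1,[0,0,0],[0,0,0]],[1,[0,0,0],[0,0,0]],[1,[0,0,0],[0,0,0]]]'
python3 - <<'E'
from h import *
ci=camera_info('wrist')
im,d=snap('wrist','w15');W=cloud(ci,d)
b,g,r=[im[:,:,i].astype(int) for i in (2,1,0)]
m=((r-g>30)&(b-g>30)).astype(np.uint8)
n,l,st,ce=cv2.connectedComponentsWithStats(m)
for i in range(1,n):
    if st[i,4]>60:
        P=W[l==i];P=P[~np.isnan(P[:,2])];t=np.percentile(P[:,2],90);Q=P[abs(P[:,2]-t)<3][:,:2].astype(np.float32)
        c,rr=cv2.minEnclosingCircle(Q)
        print(ce[i].round(),st[i,4],'top',t.round(1),np.round(c,1),2*rr)
print(get_state()['eef_pos'])
E
```

```text
time: 24.07
eef_pos: [575.0, 244.4, 177.1]
orientation: [[-0.208, 0.978, -0.004], [0.978, 0.208, -0.0], [0.0, -0.004, -1.0]]
wrist_force: [0.7, 0.1, -0.0]
width: 0.999
time: 24.48
eef_pos: [576.1, 262.8, 178.9]
orientation: [[-0.205, 0.979, -0.002], [0.979, 0.205, -0.001], [-0.001, -0.002, -1.0]]
wrist_force: [0.5, -0.5, -0.4]
width: 1.0
[327. 234.] 2737 top 125.3 [576.8 254.6] 37.665565490722656
[576.32131532 262.72237771 179.31935017]
```

View pics/w15.png

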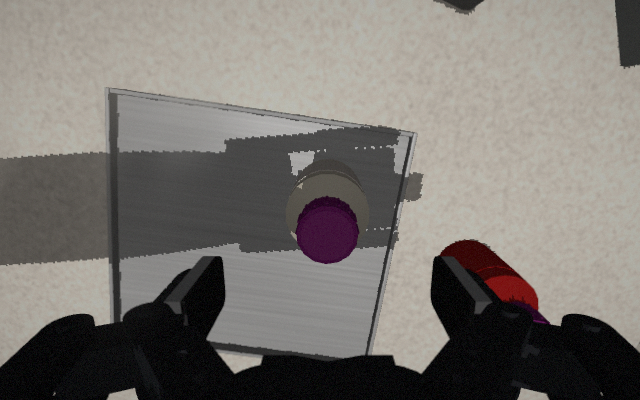

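y overshot by 8.4 mm; I correct it first, then descend.

```bash
python3 -m inch '[[1,[0.3,-5,0],[0,0,0]],[1,[0,-3.4,0],[0,0,0]],[1,[0,0,-15],[0,0,0]],[1,[0,0,-25],[0,0,0]],[1,[0,0,-25],[0,0,0]],[1,[0,0,-20],[0,0,0]],[1,[0,0,-10],[0,0,0]],[1,[0,0,0],[0,0,0]],[1,[0,0,0],[0,0,0]]]'
python3 - <<'E'
from h import *
snap('wrist','w16')
E
```

```text
time: 25.28
eef_pos: [576.9, 255.2, 85.0]
orientation: [[-0.206, 0.979, -0.0], [0.979, 0.206, -0.0], [-0.0, -0.0, -1.0]]
wrist_force: [0.4, 0.6, 0.5]
width: 1.004
```

View pics/w16.png

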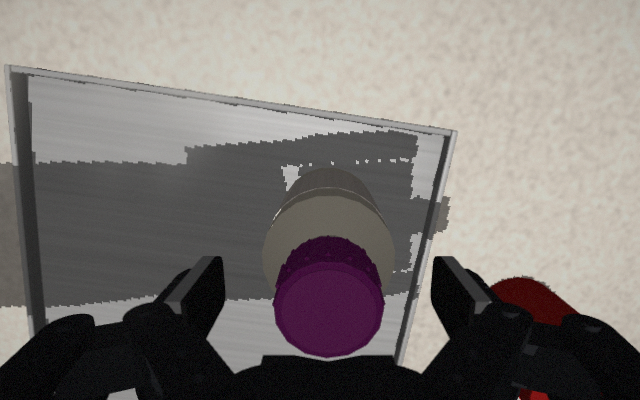

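Centred; the bottle axis is at column 328. Descend 27 and grip.

```bash
python3 -m inch '[[1,[0,0,-12],[0,0,0]],[1,[0,0,-10],[0,0,0]],[1,[0,0,-5],[0,0,0]],[1,[0,0,0],[0,0,0]],[0.7,[0,0,0],[0,0,0]],[0,[0,0,0],[0,0,0]],[0,[0,0,0],[0,0,0]],[0,[0,0,0],[0,0,0]],[0,[0,0,0],[0,0,0]],[0,[0,0,0],[0,0,0]]]' 80
python3 -m inch '[[0,[0,0,6],[0,0,0]],[0,[0,0,12],[0,0,0]],[0,[0,0,18],[0,0,0]],[0,[0,0,18],[0,0,0]],[0,[0,0,6],[0,0,0]],[0,[0,0,0],[0,0,0]],[0,[0,0,0],[0,0,0]]]'
python3 - <<'E'
from h import *
snap('wrist','w17')
E
```

```text
time: 26.17
eef_pos: [577.5, 256.0, 58.8]
orientation: [[-0.207, 0.978, 0.002], [0.978, 0.207, 0.001], [0.0, 0.002, -1.0]]
wrist_force: [0.6, 0.3, 2.5]
width: 0.683
time: 26.75
eef_pos: [576.3, 255.6, 117.6]
orientation: [[-0.207, 0.978, -0.001], [0.978, 0.207, -0.0], [-0.0, -0.001, -1.0]]
wrist_force: [-0.1, -0.1, -3.8]
width: 0.688
```

View pics/w17.png

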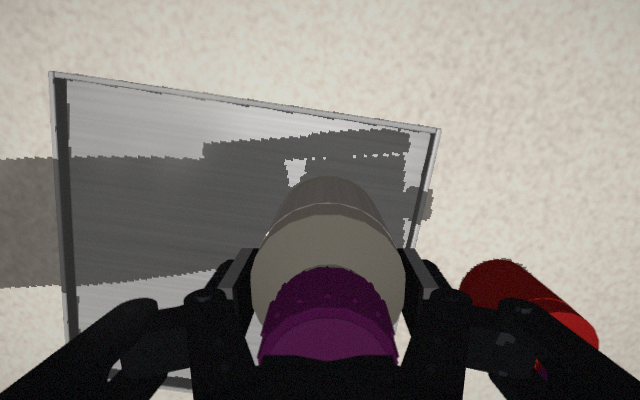

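Held. Its weight shows as −3.8 N. Carry to the widest well.

```bash
python3 -m inch '[[0,[-3,-15,0],[0,0,0]],[0,[-6,-28,0],[0,0,0]],[0,[-7,-35,0],[0,0,0]],[0,[-7,-36,0],[0,0,0]],[0,[-7,-36,0],[0,0,0]],[0,[-7,-36,0],[0,0,0]],[0,[-7,-36,0],[0,0,0]],[0,[-7,-36,0],[0,0,0]],[0,[-6,-34,0],[0,0,0]],[0,[-5,-26,0],[0,0,0]],[0,[-4,-18,0],[0,0,0]],[0,[-2,-9,0],[0,0,0]]]'
python3 -m inch '[[0,[-0.7,-4,0],[0,0,0]],[0,[0,0,0],[0,0,0]],[0,[0,0,0],[0,0,0]],[0,[0,0,0],[0,0,0]]]'
python3 - <<'E'
from h import *
snap('wrist','w18')
E
```

```text
time: 27.8
eef_pos: [506.9, -91.7, 116.6]
orientation: [[-0.204, 0.979, -0.002], [0.979, 0.204, 0.0], [0.001, -0.002, -1.0]]
wrist_force: [0.0, 0.3, -3.4]
width: 0.685
time: 28.13
eef_pos: [508.0, -92.2, 117.5]
orientation: [[-0.208, 0.978, -0.0], [0.978, 0.208, 0.001], [0.001, -0.0, -1.0]]
wrist_force: [-0.8, -0.3, -3.4]
width: 0.686
```

View pics/w18.png

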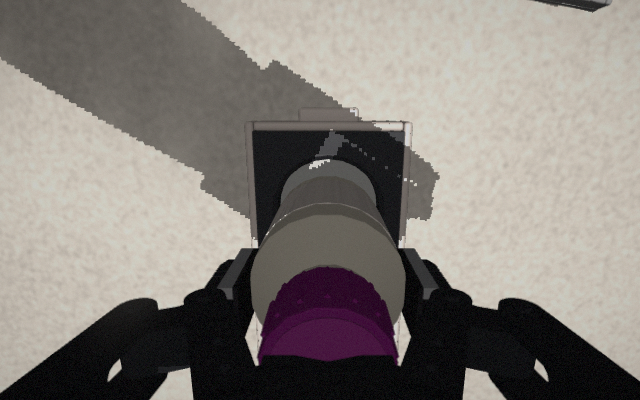

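```bash
python3 -m inch '[[0,[0.1,-0.7,-10],[0,0,0]],[0,[0,-0.6,-12],[0,0,0]],[0,[0,0,-10],[0,0,0]],[0,[0,0,-7],[0,0,0]],[0,[0,0,-5],[0,0,0]],[0,[0,0,-3],[0,0,0]],[0,[0,0,-1],[0,0,0]],[0,[0,0,0],[0,0,0]],[0,[0,0,0],[0,0,0]]]'
python3 -m inch '[[0,[0,0,-1],[0,0,0]],[0,[0,0,-1],[0,0,0]],[0,[0,0,0],[0,0,0]],[0,[0,0,0],[0,0,0]]]'
```

```text
time: 28.93
eef_pos: [508.5, -94.8, 70.2]
orientation: [[-0.206, 0.978, 0.001], [0.978, 0.206, -0.0], [-0.0, 0.001, -1.0]]
wrist_force: [0.4, 0.2, -3.0]
width: 0.683
time: 29.27
eef_pos: [508.1, -94.6, 67.9]
orientation: [[-0.207, 0.978, 0.0], [0.978, 0.207, -0.0], [-0.0, 0.0, -1.0]]
wrist_force: [-0.7, -0.3, -2.9]
width: 0.685
```

```bash
python3 -m inch '[[0,[0,0,-1],[0,0,0]],[0,[0,0,0],[0,0,0]],[0,[0,0,0],[0,0,0]]]'
python3 -m inch '[[0,[0,0,-1],[0,0,0]],[0,[0,0,0],[0,0,0]],[0,[0,0,0],[0,0,0]]]'
```

```text
time: 29.52
eef_pos: [508.1, -94.6, 66.8]
orientation: [[-0.206, 0.978, -0.0], [0.978, 0.206, 0.0], [0.0, -0.0, -1.0]]
wrist_force: [-1.0, -0.2, -3.0]
width: 0.685
time: 29.77
eef_pos: [508.1, -94.6, 66.8]
orientation: [[-0.207, 0.978, -0.001], [0.978, 0.207, 0.0], [0.0, -0.001, -1.0]]
wrist_force: [-4.0, 1.4, 5.6]
width: 0.689
```

Seated. Release, rise and back off.

```bash
python3 -m inch '[[0.75,[0,0,0],[0,0,0]],[0.85,[0,0,0],[0,0,0]],[1,[0,0,0],[0,0,0]],[1,[0,0,0],[0,0,0]],[1,[0,0,0],[0,0,0]],[1,[0,0,12],[0,0,0]],[1,[0,0,25],[0,0,0]],[1,[0,0,30],[0,0,0]],[1,[0,0,30],[0,0,0]],[1,[0,0,30],[0,0,0]],[1,[0,0,30],[0,0,0]],[1,[0,0,0],[0,0,0]]]'
python3 -m inch '[[1,[0,-20,20],[0,0,0]],[1,[0,-30,20],[0,0,0]],[1,[0,-30,20],[0,0,0]],[1,[0,-30,20],[0,0,0]],[1,[0,-20,10],[0,0,0]],[1,[0,0,0],[0,0,0]],[1,[0,0,0],[0,0,0]],[1,[0,0,0],[0,0,0]]]'
python3 - <<'E'
from h import *
ci=camera_info('wrist')
im,d=snap('wrist','w19');W=cloud(ci,d)
b,g,r=[im[:,:,i].astype(int) for i in (2,1,0)]
m=((r-g>30)&(b-g>30)).astype(np.uint8)
n,l,st,ce=cv2.connectedComponentsWithStats(m)
for i in range(1,n):
    if st[i,4]>60:
        P=W[l==i];P=P[~np.isnan(P[:,2])];t=np.percentile(P[:,2],90);Q=P[abs(P[:,2]-t)<3][:,:2].astype(np.float32)
        c,rr=cv2.minEnclosingCircle(Q)
        print(ce[i].round(),st[i,4],'top',t.round(1),np.round(c,1),2*rr)
snap('top','t19');im,_=snap('scene','s19')
s=get_state();print(s['eef_pos'],s['time'],s['wrist_force'])
E
```

```text
time: 30.77
eef_pos: [511.7, -95.9, 231.7]
orientation: [[-0.207, 0.978, 0.014], [0.978, 0.207, -0.005], [-0.008, 0.012, -1.0]]
wrist_force: [0.4, 0.7, 0.8]
width: 0.998
time: 31.43
eef_pos: [507.7, -223.7, 312.0]
orientation: [[-0.207, 0.978, -0.001], [0.978, 0.207, 0.001], [0.002, -0.001, -1.0]]
wrist_force: [0.1, 0.4, -1.0]
width: 0.998
[359.  39.] 1616 top 133.6 [508.5 -96.5] 37.63804244995117
[354. 125.] 512 top 111.4 [ 523.5 -167.3] 29.13385009765625
[354. 179.] 209 top 89.3 [ 536.2 -224.7] 23.129993438720703
[351. 218.] 119 top 73.5 [ 545.3 -271.4] 17.226430892944336
[242. 351.] 192 top 109.5 [ 451.9 -447.7] 19.862512588500977
[ 507.75666318 -223.14843708  311.61462658] 31.5833 [ 0.07444278 -0.77355212  0.42182044]
```

View pics/w19.png

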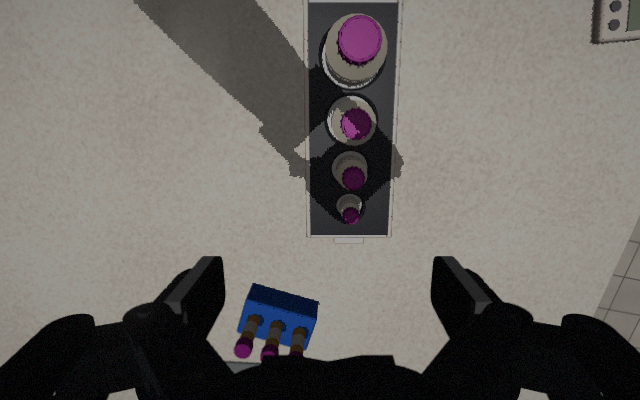

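View pics/s19.png

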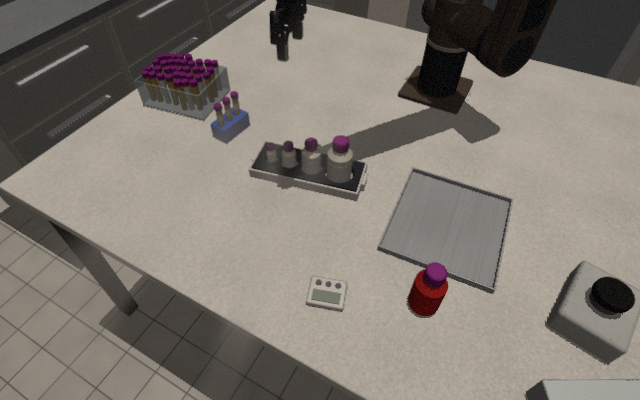

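All four stand in their wells: cap tops at 73.5/89.3/111.4/133.6 mm (expected 72/88/110/132, with the same +1.4 mm bias seen before), and centres within 2 mm. The timer (327,293) and rack (230,125) have not moved, and the arm is clear.

```bash
python3 -c "
from bench import *
print(finish_job())"
```

```text
the job is handed in; nothing more can be done
None
```

All four purple-capped bottles now stand in the wells cut for their sizes, in a row from smallest to largest. I handed the job in at about 32 s of the 109 s allowed. The hand-in reports no verdict.

- **Placing:** I gripped each bottle by its body, smallest first. I lowered each until the wrist force showed it resting on the well floor, then opened the fingers.
- **Position:** In the last wrist picture every cap centre was within about 2 mm of its well's centre.
- **Height:** Cap tops measured 73.5, 89.3, 111.4 and 133.6 mm, against 72, 88, 110 and 132 mm expected. The same camera read most bottle heights about 1.4 mm high before I moved anything, so I take them as fully seated.
- **Surroundings:** The last pictures show the arm clear of everything, and the timer and blue tube rack where they started by eye. I did not measure those two.
- **Disagreements:** In the last scene picture the smallest bottle's cap does not show clearly, probably because of shadow. The wrist picture shows it upright in its well. I found no failed checks.

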